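Hitch the toy truck to its bracket on the pull-out shelf

TASK

Hitch the yellow toy truck to the steel bracket so that it cannot roll off the pull-out shelf: with the sprung plunger on its bed held fully down so that the hook drops, back the truck up until its tail gently meets the bracket's cross bar, then ease the plunger up so that the hook catches the bar, and let go. Leave the truck standing on its wheels, square to the bracket and near the middle of the bar. Do not ram or jerk the bracket, let the hook snap up, press the toy hard into the shelf, or disturb the pencil cup, the photo block and the remote control.

Things in the scene. Friction and masses are not known exactly. Their poses are not given: they have to be found in the camera images.
- truck: Yellow toy truck, 76 mm wide, 92 mm high, 0.45 to 0.65 kg, on four free-rolling wheels (radius 16 mm, axles at x = +45 and -35 mm). Origin on the ground, midway across; x forward to the cab, y to its left, z up. Cab at x = +29 to +76 mm; behind it a low bed (below 47 mm). It can be dragged and turned by its plunger knob.
- tail (a point): Point midway between the flat rear faces of the truck's two grey tail blocks, at truck x = -80 mm, y = 0, 23 mm above the shelf. The blocks stand at 9 to 19 mm either side of the middle, 14 to 38 mm above the shelf; the hook arm comes out between them.
- knob (a point): Centre of the plunger's grey knob: a block 24 mm along the truck's x, 16 mm along its y, 16 mm high, on a thin rod with spring coils (13 mm across) in the truck's bed, at truck x = -30 mm, y = 0. Up, the centre is 84 mm above the shelf; it moves straight down 18 mm. Beside the knob fingers may reach down to 47 mm above the shelf, also when it is down.
- plunger (a joint): Travel of the plunger and hook (one sprung piece) below their top position, m: 0 is up, 0.018 is fully down at a hard stop. The spring takes 2.5 N to start, 7 N fully down. With the bar caught it reads about 0.006; 0 after release means the bar was missed, about 0.015 that the toe is jammed under the bar.
- hook_toe (a point): Middle of the upper edge of the hook's toe. The hook is a flat steel arm (8 mm wide, 4 mm thick) that runs rearward under the bed and ends in an upright toe 5 mm thick at truck x = -95 to -90 mm: the gap from toe to tail faces is 10 mm. Plunger up: arm's top 26 mm, toe's top 35 mm above the shelf; fully down: 8 and 17 mm.
- bracket: Fixed steel U bracket on the shelf: two cheeks 36 mm high (inner faces at y = -48 and +48 mm, x = -46 to +26 mm), back plate at x = -46 to -40 mm. Origin on the shelf; x points out of the open side, to the truck; z up. The truck backs in between them with its x along the bracket's x. More than about 6 N of push from the tail, or 10 N from the hook, is rough.
- bar_slot (a point): Middle of the slots that hold the bracket's cross bar: bracket x = 0, y = 0, 23 mm above the shelf. The bar is round, 6 mm thick, lies along the bracket's y at that height (underside 20 mm), but is clamped anywhere from x = -20 to +20 mm: its x is NOT measured and must be felt or seen. It does not give. Plunger down 16 mm or more, the toe passes under it.
- shelf: Pull-out shelf of cream particleboard, fixed; origin at the middle of its underside; top at world z = 0.020 m, x = 0.30 to 0.81 m, y = -0.43 to 0.43 m. Truck, bracket and bystanders stand on it. Pressing the truck into it with 30 N or more is too hard.
- cup: Grey plastic pencil cup, open, 72 mm across, 95 mm high, 0.12 kg; origin at the centre of its underside. Bystander.
- photo: Clear acrylic photo block, 20 x 70 x 90 mm (x, y, z), standing; origin at the centre of its underside. Bystander.
- remote: Black remote control lying flat, 45 x 150 x 18 mm; origin at the centre of its underside. Bystander.

How it is judged:
By the outcome, as a careful person would: the job done as asked, in the order asked, and still so for the second after the job is handed in, with the robot touching nothing.
It also fails if it takes over 58 s, if anything falls off the work surface, if the arm or the gripper's body presses on something with over 40 N, if the wrist force passes 120 N, or if a joint passes its speed limit or range.

ROBOT

A 7-joint arm with a two-finger parallel gripper is mounted at the origin on the work surface. World frame = base frame: x ahead of the robot, y to its left, z up, the work surface at z = 0. Lengths are in m, angles in degrees, forces in N, time in s.
With the tool pointing down it reaches from about 0.425 to 0.875 m from the base axis. Payload 4.7 kg.
Tool frame: the origin (TCP) lies at the very end of the fingers, on their centre line; the grasp point (between the pads) lies env.grip_point_offset behind it (env.grip_point_offset is the distance from the TCP to the grasp point, in m); z points along the fingers, y is the direction in which the jaws open and shut (so a half turn about z gives the same grasp; the last joint's range is limited). The gripper opens to 87 mm and grips with 3 to 60 N. Pads are 19 mm wide; open, the fingers measure 117 mm over their backs; the gripper's body (75 mm by 190 mm) begins 51 mm behind the grasp point.
Start: joints at [-71.671, 18.392, -4.016, 83.108, 1.295, 78.541, -3.26], TCP at [0.196, 0.62, 0.223] pointing down, gripper open.
Joint ranges: [-163.93, 163.93], [-17.29, 119.83], [-79.2, 71.16], [3.27, 140.29], [-89.18, 269.18], [5.43, 117.66], [-154.24, 154.24]. Speed limits (degrees/s): [147.25, 147.25, 180, 180, 180, 180, 180].

INTERFACE

Orientations are given as [roll, pitch, yaw] about the fixed x, y, z axes, in that order (R = Rz(yaw) Ry(pitch) Rx(roll)).
In Python, from cell import env gives the robot as it stands.
- The arm moves only by the tool send_rows, never from a script. Its argument "plan" is a list of rows, each a list of 7 numbers: the finger opening in mm, from 0 to 87, then the shift along the tool's x, y, z in mm, then the turn, a rotation vector about the tool's x, y, z in rad. A call has 1 to 12 rows; each row shifts and turns the commanded pose from where the row before left it, along the tool's axes as they then stand; what a row does not reach is not made up. A row lasts 1/10 s, in which the tool goes at most 50 mm and 8.59 degrees, less where a joint would pass 70% of its speed; a pose out of reach is approached as far as the arm can. A call is refused whole if a number of a shift passes 50 or a number of a turn 0.15, either way. A call with a gripper value outside its range is refused whole. The fingers move at their own pace and stop on an object; "grip_force" is the grip in N (left out, the last holds). Time passes only in rows, so rows that do not move let the fingers close. It gives the time, the measured TCP pose, the force and the opening at its end, in the units of the state.
- env.get_obs(): the state, without advancing time (a new reading comes with each control period).
- env.read_camera(name): name is "scene" or "side" or "wrist"; returns the picture (480x640x3 uint8, red, green, blue); there is no depth.
- env.get_calibration(name): a dict with "fx", "fy", "cx", "cy" (pixels), "k1" (the pictures are not rectified: a ray, as slopes to the right and down, at radius r is drawn at 1 + k1 r^2 times it, then the intrinsics apply), "extrinsics" (4x4, takes a point from camera to world coordinates). Camera axes: x right, y down, z forward; pixel columns grow to the right and rows downward; lengths in m; the calibration is good to about 2 mm. A picture is of the moment at which its call begins: read the wrist's pose just before it. get_calibration takes no time and is no camera call; for the wrist camera it gives the pose at the moment of the call.
- env.sign_off(): hands the job in, once; it reports no verdict.
Trained networks look in the newest picture that a camera, given by its name, has taken for a name from the list of things; names that differ only in an ending like _2 or _b are one class to them, and where a whole thing is asked for, a point or a joint stands for the part that bears it (a point fixed in the world has none). Each returns a list of dicts, best first, with "confidence" (0 to 1); they miss things now and then, are a little off and sometimes report something else, mostly with a low value. They report only what shows in the picture. A call takes as long as a camera call.
- env.regions_of(camera, query): "region" (480x640 bool, what is visible of it) and "rect" ([left, top, right, bottom] in pixels, round what is visible of it).
The state is a dict: "time_s": time; "qpos": joint angles; "joint_velocities": joint speeds; "effort": joint torques, N m; "tool_pos": TCP position; "tool_rot": TCP orientation; "force": force on the tool from outside, world axes, zero at the start; "wrist_torque": the same for the moment, N m; "grip_width": finger opening in m.
Only numpy, scipy, OpenCV 4.12 (cv2) and the standard library are available. Lean on these libraries where they do the work, as an engineer would, in place of code of your own. Each camera call takes 0.05 s, during which the arm holds its last target. There are 200 camera calls.

## Working session

There is one attempt and no reset: what is moved stays moved. The work goes in short steps, Python scripts to look and compute and a tool call to move; the robot and the scene stay as the last step left them, time stands still between calls to the robot, and variables do not carry over. Pictures are saved under pics/ and viewed, about 8 in all and at most 12, crops included, and the job is handed in when it is done.

Besides the shell and the picture viewer there is one more tool, called after ">>>" by a JSON object that holds its "method" and its "body", one argument or row to a line. send_rows: Moves the arm, as the interface text tells. Its arguments: {"type":"object","properties":{"plan":{"type":"array"},"grip_force":{"type":"number"}},"required":["plan"]}

```bash
mkdir -p pics; ls
cat > h.py <<'E'
import numpy as np, cv2
from cell import env
def ray(c,uv):
    k=env.get_calibration(c) if isinstance(c,str) else c
    x=(uv[0]-k['cx'])/k['fx'];y=(uv[1]-k['cy'])/k['fy']
    a,b=x,y
    for _ in range(20):
        s=1+k['k1']*(a*a+b*b);a,b=x/s,y/s
    E=np.array(k['extrinsics']);d=E[:3,:3]@[a,b,1];return E[:3,3],d/np.linalg.norm(d)
def onz(c,uv,z):
    o,d=ray(c,uv);return o+d*(z-o[2])/d[2]
def tri(l):
    A=0;B=0
    for c,uv in l:
        o,d=ray(c,uv);P=np.eye(3)-np.outer(d,d);A=A+P;B=B+P@o
    return np.linalg.solve(A,B)
def proj(c,p):
    k=env.get_calibration(c) if isinstance(c,str) else c
    E=np.array(k['extrinsics']);q=E[:3,:3].T@(np.array(p)-E[:3,3]);a,b=q[:2]/q[2];s=1+k['k1']*(a*a+b*b)
    return np.array([k['fx']*a*s+k['cx'],k['fy']*b*s+k['cy']])
def snap(c,name=None):
    k=env.get_calibration(c);im=env.read_camera(c)
    if name: cv2.imwrite('pics/'+name,im[:,:,::-1])
    return k,im
E
python3 - <<'E'
from h import *
print(env.get_obs(),env.grip_point_offset)
ims=[]
for c in('scene','side'):
    k,im=snap(c);ims.append(im);cv2.imwrite(f'pics/{c}0.png',im[:,:,::-1])
    print(c,np.array(k['extrinsics']).round(3).tolist(),k['fx'])
    for q in('truck','knob','bracket','cup','photo','remote','hook_toe','tail'):
        r=env.regions_of(c,q)
        print(q,[(round(d['confidence'],2),[round(float(v)) for v in d['rect']]) for d in r[:2]])
E
```

```text
pics
{'time_s': 0.0, 'qpos': array([-71.67354621,  18.43829928,  -4.01563399,  83.1773684 ,
         1.2959116 ,  78.53967453,  -3.26051073]), 'joint_velocities': array([ 0.00502437,  0.0449638 , -0.05381943, -0.03127522, -0.03775072,
       -0.01207098, -0.04653212]), 'effort': array([-2.63482752e-04, -4.91284525e+01, -4.04180037e-01, -3.12524915e+01,
       -6.40406320e-02,  4.40571865e-02,  1.82085441e-04]), 'tool_pos': array([0.19554249, 0.61929497, 0.22144854]), 'tool_rot': array([-1.79889955e+02,  6.70002236e-03,  1.62483125e+02]), 'force': array([ 0.21751812, -1.19767008, -0.09200876]), 'wrist_torque': array([ 0.02679507, -0.01590436,  0.01904964]), 'grip_width': 0.08725554721946704} 0.0187
scene [[0.902, 0.259, -0.346, 0.846], [0.432, -0.58, 0.691, -0.72], [-0.022, -0.772, -0.635, 0.756], [0.0, 0.0, 0.0, 1.0]] 539.3800949122848
truck [(0.62, [329, 203, 387, 275])]
knob [(0.54, [328, 227, 358, 278])]
bracket [(0.64, [264, 276, 342, 341])]
cup [(0.87, [390, 172, 427, 226])]
photo [(0.96, [250, 307, 284, 380])]
remote [(0.73, [150, 307, 229, 381]), (0.57, [391, 174, 423, 226])]
hook_toe [(0.64, [332, 227, 358, 281])]
tail []
side [[0.834, -0.402, 0.377, 0.108], [-0.551, -0.603, 0.576, -0.605], [-0.004, -0.689, -0.725, 0.827], [0.0, 0.0, 0.0, 1.0]] 615.1009717652037
truck [(0.91, [293, 182, 353, 275])]
knob [(0.63, [326, 216, 350, 275])]
bracket [(0.89, [324, 281, 416, 355]), (0.37, [275, 137, 310, 195])]
cup [(0.7, [272, 136, 308, 196])]
photo [(0.83, [392, 321, 437, 386])]
remote [(0.9, [308, 382, 388, 480]), (0.25, [291, 184, 357, 275])]
hook_toe [(0.59, [326, 215, 347, 273])]
tail [(0.89, [294, 186, 358, 274])]
```

View pics/scene0.png

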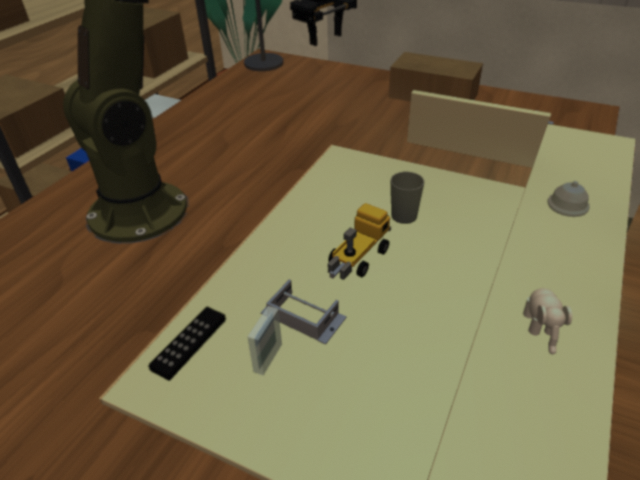

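View pics/side0.png

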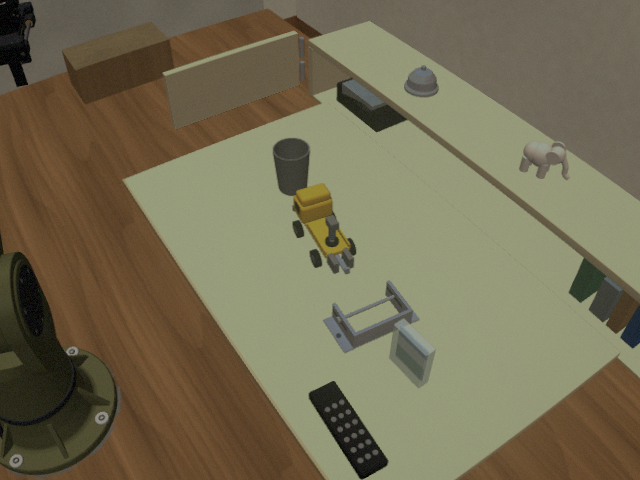

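The scene picture shows the truck at about (360,240), knob at (350,235), and bracket at (305,310) with the photo block right behind it. The side picture shows the truck at (322,230), bracket bar from (343,318) to (397,298), and a raised board to the far right. Next I'll zoom both in one composite.

Run:
```python
from h import *
a=cv2.imread('pics/scene0.png')[190:350,240:400];b=cv2.imread('pics/side0.png')[175:335,280:440]
r=lambda x:cv2.resize(x,(400*1,400),interpolation=cv2.INTER_CUBIC)
cv2.imwrite('pics/z1.png',np.hstack([r(a),r(b)]))
S='scene';D='side'
print('knob',tri([(S,(350,233)),(D,(332,221))]))
for n,s,d in [('cup rim c',(407,180),(291,149)),('photo top',(267,320),(414,334)),]:
    print(n,tri([(S,s),(D,d)]))
print('upper shelf edge: scene', onz(S,(525,180),.02),onz(D,(500,190),.02))
print('truck tri cab',tri([(S,(373,213)),(D,(313,193))]))
print('bar ends scene',onz(S,(290,291),.043),onz(S,(328,309),.043),'side',onz(D,(343,318),.043),onz(D,(397,297),.043))
print('remote',onz(S,(189,343),.038),onz(D,(347,428),.038))
print('elephant', tri([(S,(548,315)),(D,(542,155))]))
```

```text
knob [0.53525407 0.00429647 0.11030555]
cup rim c [0.57799078 0.20459838 0.11760589]
photo top [ 0.50257095 -0.25047619  0.11062767]
upper shelf edge: scene [0.79352595 0.45763658 0.02      ] [ 0.92467106 -0.03107624  0.02      ]
truck tri cab [0.54987758 0.08505743 0.10628332]
bar ends scene [ 0.46943026 -0.12133543  0.043     ] [ 0.55247462 -0.1326944   0.043     ] side [ 0.4650585  -0.13063079  0.043     ] [ 0.56341386 -0.14476853  0.043     ]
remote [ 0.36961841 -0.29470574  0.038     ] [ 0.36108075 -0.28954491  0.038     ]
elephant [ 0.89323188 -0.12243724  0.17911117]
```

View pics/z1.png

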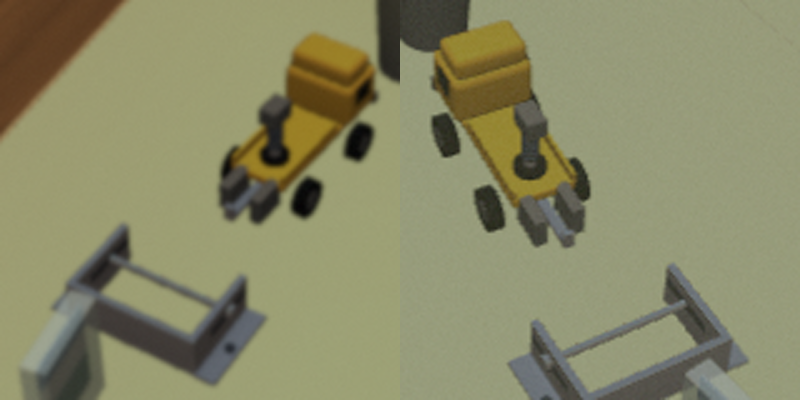

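```bash
cat >> h.py <<'E'
def plan(tp,tyaw,n):
    o=env.get_obs();p=o['tool_pos'];r0=np.radians(o['tool_rot'][2]);dy=(np.radians(tyaw)-r0+np.pi)%(2*np.pi)-np.pi
    d=np.array(tp)-p
    for i in range(n):
        r=r0+dy*i/n;s=d/n*1000
        print([round(s[0]*np.cos(r)+s[1]*np.sin(r),1),round(s[0]*np.sin(r)-s[1]*np.cos(r),1),round(-s[2],1),round(-dy/n,4)])
E
python3 - <<'E'
from h import *
plan([.53,-.03,.30],82,15)
k=env.get_calibration('wrist');print(np.array(k['extrinsics']).round(3).tolist(),k['fx'],k['cx'],k['cy'])
E
```

```text
[np.float64(-34.3), np.float64(-34.6), np.float64(-5.2), np.float64(0.0936)]
[np.float64(-37.4), np.float64(-31.2), np.float64(-5.2), np.float64(0.0936)]
[np.float64(-40.1), np.float64(-27.6), np.float64(-5.2), np.float64(0.0936)]
[np.float64(-42.5), np.float64(-23.7), np.float64(-5.2), np.float64(0.0936)]
[np.float64(-44.6), np.float64(-19.7), np.float64(-5.2), np.float64(0.0936)]
[np.float64(-46.2), np.float64(-15.4), np.float64(-5.2), np.float64(0.0936)]
[np.float64(-47.5), np.float64(-11.0), np.float64(-5.2), np.float64(0.0936)]
[np.float64(-48.3), np.float64(-6.5), np.float64(-5.2), np.float64(0.0936)]
[np.float64(-48.7), np.float64(-2.0), np.float64(-5.2), np.float64(0.0936)]
[np.float64(-48.7), np.float64(2.6), np.float64(-5.2), np.float64(0.0936)]
[np.float64(-48.2), np.float64(7.1), np.float64(-5.2), np.float64(0.0936)]
[np.float64(-47.3), np.float64(11.6), np.float64(-5.2), np.float64(0.0936)]
[np.float64(-46.0), np.float64(16.0), np.float64(-5.2), np.float64(0.0936)]
[np.float64(-44.3), np.float64(20.2), np.float64(-5.2), np.float64(0.0936)]
[np.float64(-42.3), np.float64(24.3), np.float64(-5.2), np.float64(0.0936)]
[[0.301, 0.924, 0.237, 0.131], [0.954, -0.292, -0.075, 0.641], [-0.0, 0.249, -0.969, 0.385], [0.0, 0.0, 0.0, 1.0]] 356.53319200468997 318.1138397077941 239.88870605938664
```

>>> {"method": "send_rows", "body": {
  "plan": [
    [60,-34,-34.5,-5,0,0,0.093],
    [60,-37.5,-31,-5,0,0,0.094],
    [60,-40,-27.5,-5,0,0,0.094],
    [60,-42.5,-23.7,-5,0,0,0.094],
    [60,-44.5,-19.7,-5,0,0,0.094],
    [60,-46,-15.4,-5,0,0,0.094],
    [60,-47.5,-11,-5,0,0,0.094],
    [60,-48.3,-6.5,-5,0,0,0.094],
    [60,-48.7,-2,-5,0,0,0.094],
    [60,-48.7,2.6,-5,0,0,0.094],
    [60,-48.2,7,-5,0,0,0.094],
    [60,-47.3,11.6,-5,0,0,0.094]
  ]
}}

```text
time_s: 2.1
tool_pos: [0.4628, 0.0984, 0.2832]
tool_rot: [179.9, -0.1, 97.7]
force: [0.0, 0.9, 0.1]
grip_width: 0.0602
```

>>> {"method": "send_rows", "body": {
  "plan": [
    [60,-46,16,-5,0,0,0.094],
    [60,-44.3,20,-5,0,0,0.094],
    [60,-42,24,-5,0,0,0.094],
    [60,0,0,0,0,0,0],
    [60,0,0,0,0,0,0]
  ]
}}

```text
time_s: 2.6
tool_pos: [0.5284, -0.0307, 0.2976]
tool_rot: [180.0, -0.0, 81.6]
force: [0.1, 0.5, -0.5]
grip_width: 0.0599
```

Run:
```python
from h import *
o=env.get_obs();print(o['time_s'],o['tool_pos'],o['tool_rot'],o['force'])
k,im=snap('wrist','w1.png');np.save('w1.npy',k,allow_pickle=True)
for q in('truck','knob','bracket','hook_toe','tail'):
    print(q,[(round(d['confidence'],2),[round(float(v)) for v in d['rect']]) for d in env.regions_of('wrist',q)[:2]])
```

```text
2.6 [ 0.52836155 -0.0306904   0.2976301 ] [ 1.79995369e+02 -7.72376241e-03  8.15995654e+01] [ 0.0902739   0.54163397 -0.5237529 ]
truck [(0.6, [285, 67, 358, 233])]
knob [(0.96, [312, 168, 332, 230])]
bracket [(0.92, [263, 264, 370, 299]), (0.72, [285, 66, 355, 232])]
hook_toe [(0.75, [313, 168, 330, 227])]
tail [(0.77, [284, 66, 359, 233])]
```

View pics/w1.png

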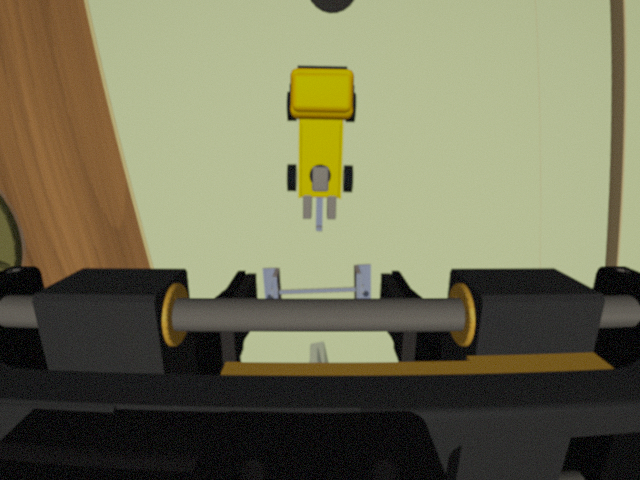

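Run:
```python
from h import *
a=cv2.imread('pics/w1.png')[155:305,250:390]
cv2.imwrite('pics/z2.png',cv2.resize(a,None,fx=4,fy=4,interpolation=cv2.INTER_CUBIC))
b=cv2.imread('pics/w1.png')
hsv=cv2.cvtColor(b,cv2.COLOR_BGR2HSV)
m=((hsv[:,:,0]>20)&(hsv[:,:,0]<32)&(hsv[:,:,1]>225)&(hsv[:,:,2]>150)).astype(np.uint8)
m[:, :270]=0;m[:,370:]=0;m[:60]=0;m[240:]=0
for y in range(64,200,8):
    x=np.flatnonzero(m[y]);print(y,x.min() if len(x) else None,x.max() if len(x) else None)
```

```text
64 None None
72 293 350
80 292 352
88 292 351
96 292 351
104 292 350
112 292 351
120 300 341
128 300 341
136 300 341
144 300 340
152 300 340
160 300 340
168 300 340
176 300 340
184 300 339
192 300 339
```

View pics/z2.png

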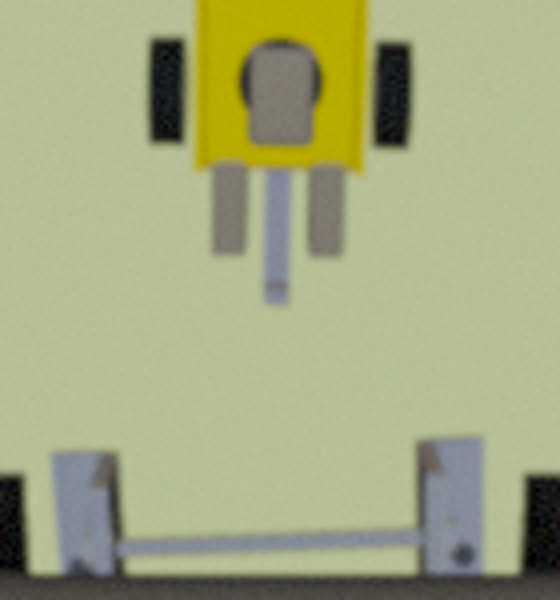

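```bash
cat >> h.py <<'E'
def yaw(a,b): d=b-a;return np.degrees(np.arctan2(d[1],d[0]))
E
python3 - <<'E'
from h import *
k=np.load('w1.npy',allow_pickle=True).item()
P=lambda u,v,z:onz(k,(250+(u-1.5)/4,155+(v-1.5)/4),z)
def s(n,p):print(n,p.round(4)[:2])
kn=P(281.5,143,.112);s('knob rear top edge',kn)
tl=P(230,254,.058);tr=P(326,254,.058);tail=(tl+tr)/2;s('tail',tail);print('tail normal yaw',yaw(tl,tr)+90)
toe=P(277,303,.055);s('toe rear',toe)
cab=[onz(k,p,.112) for p in((292,95),(351,95))];s('cab c',(cab[0]+cab[1])/2)
print(np.linalg.norm(cab[0]-cab[1]),np.linalg.norm(tl-tr))
bed=[(onz(k,(a,y),.067)+onz(k,(b,y),.067))/2 for a,b,y in((300,341.,128),(300,339.4,188))]
for b in bed:s('bed',b)
print('truck yaws bed',yaw(bed[1],bed[0]),'tail-knob',yaw(tail,kn),'toe-cab',yaw(toe,(cab[0]+cab[1])/2),'tail-cab',yaw(tail,(cab[0]+cab[1])/2))
b1=P(122,548,.043);b2=P(422,538,.043);s('b1',b1);s('b2',b2);print('bracket yaw',yaw(b1,b2)+90,np.linalg.norm(b1-b2))
c1=P(53,453,.056);c2=P(483,438,.056);s('c1',c1);s('c2',c2);print(yaw(c1,c2)+90,np.linalg.norm(c1-c2),(c1+c2)[:2]/2)
S='scene'
# check w/ scene + side: bar ends
q=lambda u,v:(240+(u-.75)/2.5,190+(v-.75)/2.5)
w=lambda u,v:(280+(u-400-.75)/2.5,175+(v-.75)/2.5)
bl=tri([(S,q(112,260)),('side',w(560,357))]);br=tri([(S,q(222,304)),('side',w(682,305))])
print('tri bar',bl,br)
kw=(250+281/4,155+125/4)
print('knob top tri',tri([(S,q(275,104)),('side',w(530,112)),(k,kw)]))
print('tail tri',tri([(S,q(233,185)),('side',w(535,208))]))
E
```

```text
knob rear top edge [ 0.5342 -0.0028]
tail [ 0.528  -0.0402]
tail normal yaw 81.58636475849713
toe rear [ 0.5255 -0.0551]
cab c [0.5484 0.0841]
0.05437020877949665 0.027510946951423136
bed [0.5438 0.0574]
bed [ 0.5338 -0.0053]
truck yaws bed 80.87139707507735 tail-knob 80.51853654861534 toe-cab 80.66158651135095 tail-cab 80.67612275765812
b1 [ 0.4654 -0.1288]
b2 [ 0.5591 -0.1393]
bracket yaw 83.64402257307574 0.09424444951370439
c1 [ 0.4526 -0.0906]
c2 [ 0.5803 -0.1047]
83.69545769625931 0.1284993976480031 [ 0.51641727 -0.09765919]
tri bar [ 0.46493847 -0.13299089  0.04583748] [ 0.55669765 -0.1405359   0.04551579]
knob top tri [0.53470379 0.00238792 0.11571525]
tail tri [ 0.51665211 -0.03062894  0.05752252]
```

Run:
```python
from h import *
plan([.536,.009,.14],80.7,5)
```

```text
[np.float64(7.6), np.float64(0.6), np.float64(31.5), np.float64(0.0042)]
[np.float64(7.6), np.float64(0.5), np.float64(31.5), np.float64(0.0042)]
[np.float64(7.6), np.float64(0.5), np.float64(31.5), np.float64(0.0042)]
[np.float64(7.6), np.float64(0.5), np.float64(31.5), np.float64(0.0042)]
[np.float64(7.6), np.float64(0.4), np.float64(31.5), np.float64(0.0042)]
```

>>> {"method": "send_rows", "body": {
  "plan": [
    [60,7.6,0.6,31.5,0,0,0.003],
    [60,7.6,0.5,31.5,0,0,0.003],
    [60,7.6,0.5,31.5,0,0,0.003],
    [60,7.6,0.5,31.5,0,0,0.003],
    [60,7.6,0.4,31.5,0,0,0.003],
    [50,0,0,0,0,0,0],
    [50,0,0,0,0,0,0]
  ]
}}

```text
time_s: 3.6
tool_pos: [0.5363, 0.008, 0.1405]
tool_rot: [-180.0, 0.0, 81.0]
force: [0.9, 1.2, 0.5]
grip_width: 0.0527
```

Run:
```python
from h import *
o=env.get_obs();print(o['tool_pos'],o['tool_rot'],o['force'])
k,im=snap('wrist','w2.png');np.save('w2.npy',k,allow_pickle=True)
print('exp knob px',proj(k,[.536,.009,.112]))
r=env.regions_of('wrist','knob');print([(d['confidence'],d['rect']) for d in r[:2]])
```

```text
[0.53626275 0.00798729 0.14048595] [-1.79977662e+02  2.86017988e-02  8.09641808e+01] [0.89624153 1.16730762 0.46131126]
exp knob px [317.40801348 270.94351984]
[(0.97, [305.9, 246.4, 331.4, 296.4])]
```

View pics/w2.png

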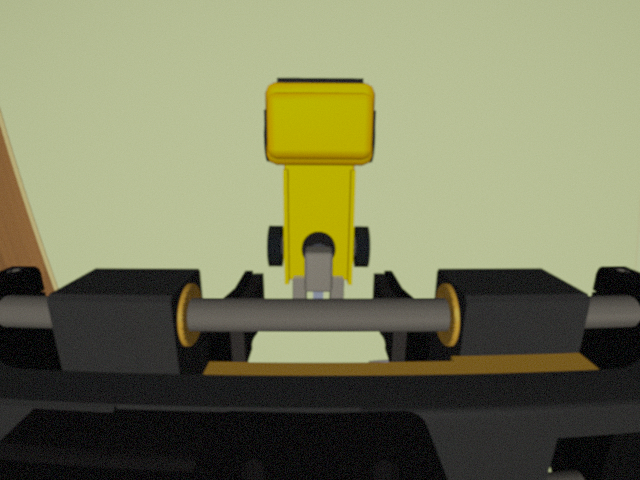

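>>> {"method": "send_rows", "body": {
  "plan": [
    [50,0.5,0.2,16.5,0,0,0.002],
    [50,0.5,0.2,16.5,0,0,0.002],
    [40,0,0,16.5,0,0,0],
    [30,0,0,0,0,0,0],
    [22,0,0,0,0,0,0],
    [18,0,0,0,0,0,0],
    [14,0,0,0,0,0,0],
    [12,0,0,0,0,0,0],
    [10,0,0,0,0,0,0]
  ],
  "grip_force": 10
}}

```text
time_s: 4.6
tool_pos: [0.537, 0.0087, 0.0911]
tool_rot: [180.0, -0.0, 80.7]
force: [-1.3, 0.4, 1.3]
grip_width: 0.0161
```

>>> {"method": "send_rows", "body": {
  "plan": [
    [5,0,0,0,0,0,0],
    [5,0,0,0,0,0,0],
    [5,0,0,0,0,0,0]
  ],
  "grip_force": 30
}}

```text
time_s: 4.9
tool_pos: [0.537, 0.0087, 0.0906]
tool_rot: [180.0, -0.0, 80.7]
force: [-2.3, 0.2, 1.8]
grip_width: 0.0161
```

Run:
```python
from h import *
o=env.get_obs();print(o['time_s'],o['tool_pos'],o['tool_rot'],o['force'],o['grip_width'])
plan([.5272,-.0315,.091],83.7,10)
```

```text
4.9 [0.5369907  0.00867279 0.09063348] [ 1.79993251e+02 -6.31747608e-03  8.06713253e+01] [-2.32086867  0.17466192  1.83875446] 0.01614183698618708
[np.float64(-4.1), np.float64(-0.3), np.float64(-0.0), np.float64(-0.0053)]
[np.float64(-4.1), np.float64(-0.3), np.float64(-0.0), np.float64(-0.0053)]
[np.float64(-4.1), np.float64(-0.4), np.float64(-0.0), np.float64(-0.0053)]
[np.float64(-4.1), np.float64(-0.4), np.float64(-0.0), np.float64(-0.0053)]
[np.float64(-4.1), np.float64(-0.4), np.float64(-0.0), np.float64(-0.0053)]
[np.float64(-4.1), np.float64(-0.4), np.float64(-0.0), np.float64(-0.0053)]
[np.float64(-4.1), np.float64(-0.4), np.float64(-0.0), np.float64(-0.0053)]
[np.float64(-4.1), np.float64(-0.5), np.float64(-0.0), np.float64(-0.0053)]
[np.float64(-4.1), np.float64(-0.5), np.float64(-0.0), np.float64(-0.0053)]
[np.float64(-4.1), np.float64(-0.5), np.float64(-0.0), np.float64(-0.0053)]
```

>>> {"method": "send_rows", "body": {
  "plan": [
    [5,-4.2,-0.7,0,0,0,-0.0053],
    [5,-4.2,-0.7,0,0,0,-0.0053],
    [5,-4.2,-0.7,0,0,0,-0.0053],
    [5,-4.2,-0.7,0,0,0,-0.0053],
    [5,-4.2,-0.8,0,0,0,-0.0053],
    [5,-4.2,-0.8,0,0,0,-0.0053],
    [5,-4.2,-0.8,0,0,0,-0.0053],
    [5,-4.1,-0.8,0,0,0,-0.0053],
    [5,-4.1,-0.8,0,0,0,-0.0053],
    [5,-4.1,-0.8,0,0,0,-0.0053],
    [5,0,0,0,0,0,0]
  ]
}}

```text
time_s: 6.0
tool_pos: [0.5233, -0.0327, 0.0905]
tool_rot: [-180.0, 0.0, 83.7]
force: [4.5, -1.5, 3.0]
grip_width: 0.015
```

Run:
```python
from h import *
o=env.get_obs();print(o['time_s'],o['tool_pos'],o['tool_rot'],o['force'],o['grip_width'])
k,im=snap('wrist');cs,s=snap('scene');cd,d=snap('side')
np.save('w3.npy',k,allow_pickle=True);cv2.imwrite('pics/w3f.png',im[:,:,::-1])
A=cv2.resize(im[60:360,220:420],(400,600));
r=lambda x:cv2.resize(x,(400,300),interpolation=cv2.INTER_CUBIC)
B=np.vstack([r(s[215:350,220:400]),r(d[195:330,270:450])])
cv2.imwrite('pics/w3.png',np.hstack([A,B])[:,:,::-1])
```

```text
6.0 [ 0.52326271 -0.03265587  0.09050453] [-1.79984094e+02  3.35694677e-02  8.36577905e+01] [ 4.46615225 -1.52870992  3.03202925] 0.014996579093790244
```

View pics/w3.png

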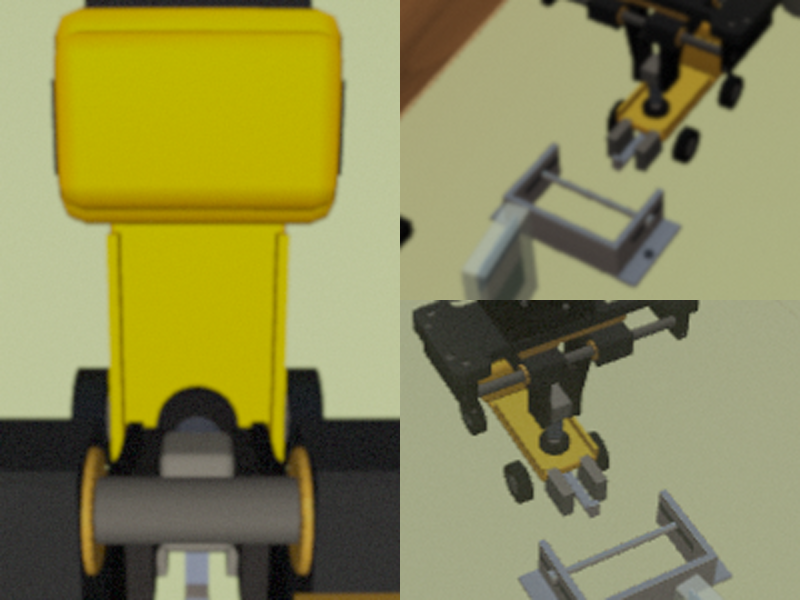

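>>> {"method": "send_rows", "body": {
  "plan": [
    [5,0,0,2,0,0,0],
    [5,0,0,2,0,0,0],
    [5,0,0,2,0,0,0],
    [5,0,0,2,0,0,0],
    [5,0,0,2,0,0,0],
    [5,0,0,2,0,0,0],
    [5,0,0,2,0,0,0],
    [5,0,0,1.5,0,0,0],
    [5,0,0,0,0,0,0]
  ]
}}

```text
time_s: 7.05
tool_pos: [0.5236, -0.0315, 0.075]
tool_rot: [-180.0, -0.0, 83.7]
force: [2.2, -1.2, 5.4]
grip_width: 0.0161
```

>>> {"method": "send_rows", "body": {
  "plan": [
    [5,0,0,1,0,0,0],
    [5,0,0,0.7,0,0,0],
    [5,0,0,0,0,0,0]
  ]
}}

```text
time_s: 7.35
tool_pos: [0.5236, -0.0316, 0.0735]
tool_rot: [-180.0, -0.0, 83.7]
force: [2.2, -0.3, 6.4]
grip_width: 0.0161
```

>>> {"method": "send_rows", "body": {
  "plan": [
    [5,0,0,0.7,0,0,0],
    [5,0,0,0,0,0,0]
  ]
}}

```text
time_s: 7.55
tool_pos: [0.5237, -0.0315, 0.0734]
tool_rot: [-180.0, -0.0, 83.7]
force: [-0.3, 0.2, 9.8]
grip_width: 0.0156
```

>>> {"method": "send_rows", "body": {
  "plan": [
    [5,0,0,0.6,0,0,0],
    [5,0,0,0,0,0,0]
  ]
}}

```text
time_s: 7.75
tool_pos: [0.5237, -0.0315, 0.0733]
tool_rot: [-180.0, -0.1, 83.7]
force: [-0.7, -1.5, 13.9]
grip_width: 0.0158
```

Run:
```python
from h import *
import time
o=env.get_obs();print(o['time_s'],o['tool_pos'],o['tool_rot'],o['force'],o['grip_width'])
k,im=snap('wrist');cs,s=snap('scene');cd,d=snap('side')
r=lambda x:cv2.resize(x,(400,400),interpolation=cv2.INTER_CUBIC)
cv2.imwrite('pics/w4.png',np.hstack([r(s[225:325,270:370]),r(d[200:300,310:410])])[:,:,::-1])
```

```text
7.75 [ 0.52372894 -0.03151211  0.07326486] [-1.79986797e+02 -5.31545573e-02  8.36975347e+01] [-0.66759209 -1.46885398 13.89843385] 0.015784050228731684
```

View pics/w4.png

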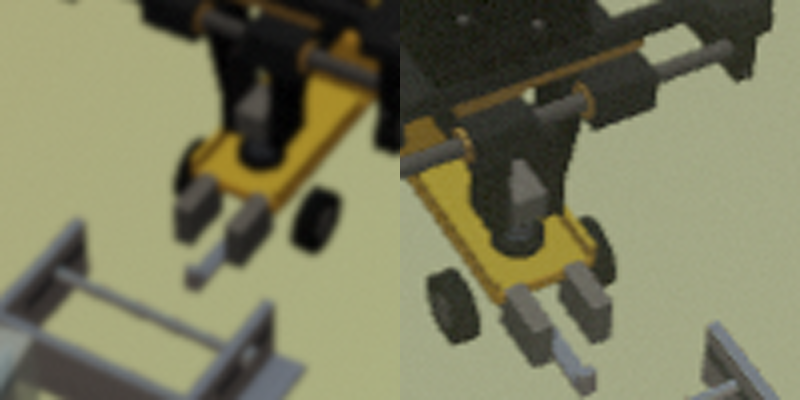

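>>> {"method": "send_rows", "body": {
  "plan": [
    [5,-1.5,0,0,0,0,0],
    [5,-2.5,0,0,0,0,0],
    [5,-2.5,0,0,0,0,0],
    [5,-2.5,0,0,0,0,0],
    [5,-2.5,0,0,0,0,0],
    [5,-2.5,0,0,0,0,0],
    [5,-2.5,0,0,0,0,0],
    [5,-2.5,0,0,0,0,0],
    [5,-2.5,0,0,0,0,0],
    [5,-2.5,0,0,0,0,0],
    [5,-2,0,0,0,0,0],
    [5,-1,0,0,0,0,0]
  ]
}}

```text
time_s: 9.1
tool_pos: [0.5208, -0.0577, 0.0733]
tool_rot: [-180.0, -0.1, 83.7]
force: [-1.5, 0.5, 13.9]
grip_width: 0.0157
```

>>> {"method": "send_rows", "body": {
  "plan": [
    [5,-1,0,0,0,0,0],
    [5,-1.5,0,0,0,0,0],
    [5,-1.5,0,0,0,0,0],
    [5,-1.5,0,0,0,0,0],
    [5,-1.5,0,0,0,0,0],
    [5,-1.5,0,0,0,0,0],
    [5,-1.5,0,0,0,0,0],
    [5,-1.5,0,0,0,0,0],
    [5,-1,0,0,0,0,0],
    [5,-1,0,0,0,0,0]
  ]
}}

```text
time_s: 10.1
tool_pos: [0.5193, -0.071, 0.0733]
tool_rot: [-180.0, -0.1, 83.7]
force: [-1.0, 0.5, 14.4]
grip_width: 0.0159
```

Run:
```python
from h import *
o=env.get_obs();print(o['time_s'],o['tool_pos'],o['tool_rot'],o['force'],o['grip_width'])
k,im=snap('wrist');cs,s=snap('scene');cd,d=snap('side')
r=lambda x:cv2.resize(x,(400,400),interpolation=cv2.INTER_CUBIC)
cv2.imwrite('pics/w5.png',np.hstack([r(s[235:335,260:360]),r(d[225:325,320:420])])[:,:,::-1])
```

```text
10.1 [ 0.51930901 -0.07097606  0.07327251] [-1.79980458e+02 -1.17522693e-01  8.37171110e+01] [-0.99100749  0.50165503 14.35721441] 0.015895984175373162
```

View pics/w5.png

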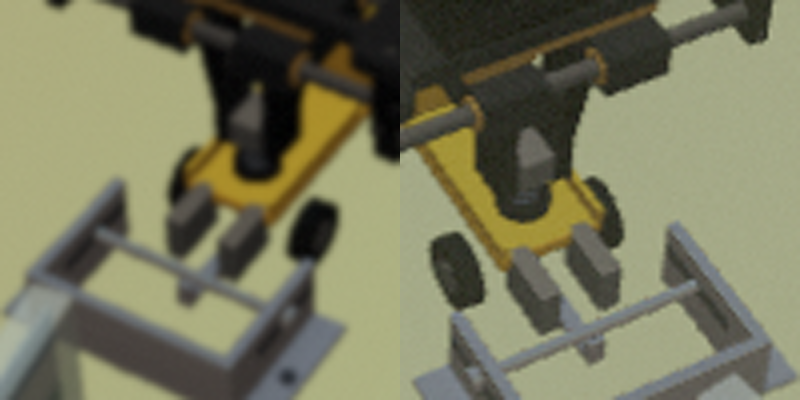

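The toe has passed under the bar (side crop about (590,345)), near its middle, and the tail is about 10 mm short. I'll creep in now.

>>> {"method": "send_rows", "body": {
  "plan": [
    [5,-1,0,0,0,0,0],
    [5,-1,0,0,0,0,0],
    [5,-1,0,0,0,0,0],
    [5,-1,0,0,0,0,0],
    [5,-1,0,0,0,0,0],
    [5,-0.5,0,0,0,0,0]
  ]
}}

```text
time_s: 10.85
tool_pos: [0.5186, -0.0765, 0.0732]
tool_rot: [-180.0, -0.1, 83.7]
force: [-0.3, -0.4, 14.3]
grip_width: 0.0155
```

>>> {"method": "send_rows", "body": {
  "plan": [
    [5,-0.5,0,0,0,0,0],
    [5,-0.5,0,0,0,0,0],
    [5,-0.5,0,0,0,0,0]
  ]
}}

```text
time_s: 11.15
tool_pos: [0.5185, -0.0779, 0.0732]
tool_rot: [-180.0, -0.1, 83.7]
force: [-0.6, 0.8, 13.8]
grip_width: 0.0158
```

>>> {"method": "send_rows", "body": {
  "plan": [
    [5,-0.4,0,0,0,0,0],
    [5,-0.4,0,0,0,0,0]
  ]
}}

```text
time_s: 11.35
tool_pos: [0.5184, -0.0787, 0.0732]
tool_rot: [-180.0, -0.1, 83.7]
force: [-1.2, 0.8, 13.7]
grip_width: 0.0157
```

>>> {"method": "send_rows", "body": {
  "plan": [
    [5,-0.4,0,0,0,0,0],
    [5,-0.4,0,0,0,0,0]
  ]
}}

```text
time_s: 11.55
tool_pos: [0.5183, -0.0795, 0.0732]
tool_rot: [-180.0, -0.1, 83.7]
force: [-0.9, 1.5, 14.2]
grip_width: 0.0157
```

>>> {"method": "send_rows", "body": {
  "plan": [
    [5,-0.4,0,0,0,0,0],
    [5,0,0,0,0,0,0]
  ]
}}

```text
time_s: 11.75
tool_pos: [0.5183, -0.08, 0.0732]
tool_rot: [-180.0, -0.1, 83.7]
force: [-1.6, 0.4, 13.7]
grip_width: 0.0157
```

>>> {"method": "send_rows", "body": {
  "plan": [
    [5,-0.4,0,0,0,0,0],
    [5,0,0,0,0,0,0]
  ]
}}

```text
time_s: 11.95
tool_pos: [0.5182, -0.0803, 0.0732]
tool_rot: [-180.0, -0.1, 83.7]
force: [-1.0, 1.6, 13.5]
grip_width: 0.0158
```

>>> {"method": "send_rows", "body": {
  "plan": [
    [5,-0.4,0,0,0,0,0],
    [5,0,0,0,0,0,0]
  ]
}}

```text
time_s: 12.15
tool_pos: [0.5182, -0.0804, 0.0732]
tool_rot: [-180.0, -0.1, 83.7]
force: [-1.4, 1.5, 13.8]
grip_width: 0.0158
```

>>> {"method": "send_rows", "body": {
  "plan": [
    [5,-0.3,0,0,0,0,0],
    [5,0,0,0,0,0,0]
  ]
}}

```text
time_s: 12.35
tool_pos: [0.5182, -0.0804, 0.0732]
tool_rot: [-180.0, -0.2, 83.7]
force: [-0.7, 2.1, 14.2]
grip_width: 0.0155
```

Run:
```python
from h import *
o=env.get_obs();print(o['time_s'],o['tool_pos'],o['tool_rot'],o['force'],o['wrist_torque'])
k,im=snap('wrist');cs,s=snap('scene');cd,d=snap('side')
r=lambda x:cv2.resize(x,(400,400),interpolation=cv2.INTER_CUBIC)
cv2.imwrite('pics/w6.png',np.hstack([r(s[245:325,260:340]),r(d[240:320,330:410])])[:,:,::-1])
print(env.get_obs()['force'],env.get_obs()['tool_pos'])
```

```text
12.35 [ 0.51822648 -0.08043157  0.07323522] [-1.79972342e+02 -1.53584923e-01  8.37371481e+01] [-0.69105839  2.11110158 14.20654355] [ 0.36665096  0.25253878 -0.09496178]
[-0.74997898  1.83651673 13.92593208] [ 0.51822301 -0.08042333  0.07324314]
```

View pics/w6.png

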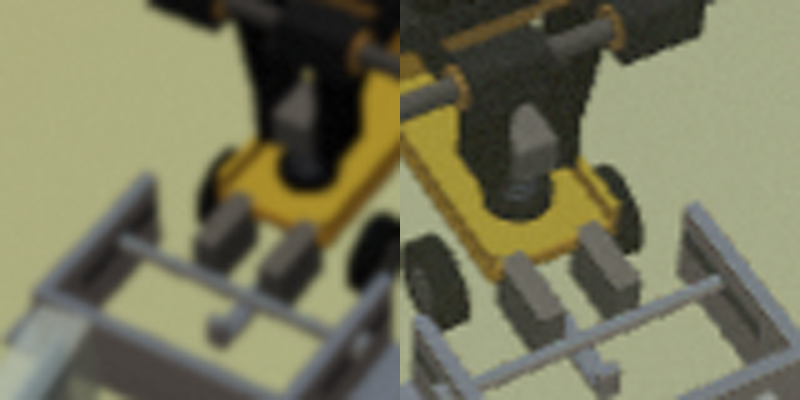

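>>> {"method": "send_rows", "body": {
  "plan": [
    [5,0,0,-0.7,0,0,0],
    [5,0,0,-1,0,0,0],
    [5,0,0,-1,0,0,0],
    [5,0,0,-1,0,0,0],
    [5,0,0,-1,0,0,0],
    [5,0,0,-1,0,0,0],
    [5,0,0,-1,0,0,0],
    [5,0,0,-1,0,0,0],
    [5,0,0,-1,0,0,0]
  ]
}}

```text
time_s: 13.4
tool_pos: [0.518, -0.0804, 0.0807]
tool_rot: [-180.0, -0.1, 83.7]
force: [2.2, 2.2, 4.1]
grip_width: 0.0155
```

>>> {"method": "send_rows", "body": {
  "plan": [
    [5,0,0,-0.8,0,0,0],
    [5,0,0,-0.8,0,0,0],
    [5,0,0,0,0,0,0]
  ]
}}

```text
time_s: 13.7
tool_pos: [0.518, -0.0806, 0.0823]
tool_rot: [-180.0, -0.1, 83.7]
force: [1.5, 4.6, 4.0]
grip_width: 0.0157
```

>>> {"method": "send_rows", "body": {
  "plan": [
    [5,0,0,-0.6,0,0,0],
    [5,0,0,0,0,0,0]
  ]
}}

```text
time_s: 13.9
tool_pos: [0.518, -0.0806, 0.0829]
tool_rot: [-180.0, -0.1, 83.7]
force: [1.9, 5.6, 4.3]
grip_width: 0.016
```

>>> {"method": "send_rows", "body": {
  "plan": [
    [5,0.3,0,0,0,0,0],
    [5,0.3,0,0,0,0,0]
  ]
}}

```text
time_s: 14.1
tool_pos: [0.518, -0.0806, 0.0828]
tool_rot: [-180.0, -0.0, 83.7]
force: [2.3, 4.1, 4.5]
grip_width: 0.0158
```

>>> {"method": "send_rows", "body": {
  "plan": [
    [5,0.1,0,-0.6,0,0,0],
    [5,0,0,0,0,0,0]
  ]
}}

```text
time_s: 14.3
tool_pos: [0.518, -0.0806, 0.0835]
tool_rot: [-180.0, -0.0, 83.7]
force: [2.5, 3.7, 3.7]
grip_width: 0.0159
```

>>> {"method": "send_rows", "body": {
  "plan": [
    [5,0.1,0,-0.6,0,0,0],
    [5,0,0,0,0,0,0]
  ]
}}

```text
time_s: 14.5
tool_pos: [0.518, -0.0806, 0.0841]
tool_rot: [-180.0, -0.0, 83.7]
force: [1.7, 4.4, 3.0]
grip_width: 0.0158
```

>>> {"method": "send_rows", "body": {
  "plan": [
    [5,0.3,0,-0.3,0,0,0],
    [5,0.2,0,0,0,0,0]
  ]
}}

```text
time_s: 14.7
tool_pos: [0.518, -0.0806, 0.0844]
tool_rot: [-180.0, -0.0, 83.7]
force: [2.1, 4.0, 4.0]
grip_width: 0.0159
```

>>> {"method": "send_rows", "body": {
  "plan": [
    [5,0.1,0,-0.4,0,0,0],
    [5,0,0,0,0,0,0]
  ]
}}

```text
time_s: 14.9
tool_pos: [0.5181, -0.0806, 0.0848]
tool_rot: [-180.0, -0.0, 83.7]
force: [1.6, 4.1, 4.1]
grip_width: 0.0159
```

>>> {"method": "send_rows", "body": {
  "plan": [
    [5,0.1,0,-0.4,0,0,0],
    [5,0,0,0,0,0,0]
  ]
}}

```text
time_s: 15.1
tool_pos: [0.5181, -0.0805, 0.0852]
tool_rot: [-180.0, 0.0, 83.7]
force: [1.2, 2.8, 2.8]
grip_width: 0.0158
```

>>> {"method": "send_rows", "body": {
  "plan": [
    [5,0.1,0,-0.3,0,0,0],
    [5,0,0,0,0,0,0]
  ]
}}

```text
time_s: 15.3
tool_pos: [0.5181, -0.0806, 0.0855]
tool_rot: [-180.0, 0.0, 83.7]
force: [1.5, 2.8, 3.7]
grip_width: 0.0152
```

>>> {"method": "send_rows", "body": {
  "plan": [
    [5,0.1,0,-0.3,0,0,0],
    [5,0,0,0,0,0,0]
  ]
}}

```text
time_s: 15.5
tool_pos: [0.518, -0.0805, 0.0857]
tool_rot: [-180.0, 0.0, 83.7]
force: [2.1, 2.9, 4.0]
grip_width: 0.0159
```

>>> {"method": "send_rows", "body": {
  "plan": [
    [5,0,0,-0.3,0,0,0],
    [5,0,0,0,0,0,0]
  ]
}}

```text
time_s: 15.7
tool_pos: [0.518, -0.0805, 0.0859]
tool_rot: [-180.0, 0.0, 83.7]
force: [1.9, 3.1, -0.1]
grip_width: 0.0157
```

>>> {"method": "send_rows", "body": {
  "plan": [
    [5,0.3,0,0,0,0,0],
    [5,0.1,0,0,0,0,0]
  ]
}}

```text
time_s: 15.9
tool_pos: [0.518, -0.0804, 0.0859]
tool_rot: [-180.0, 0.0, 83.7]
force: [1.2, 0.9, -0.3]
grip_width: 0.0155
```

Run:
```python
from h import *
o=env.get_obs();print(o['time_s'],o['tool_pos'],o['tool_rot'],o['force'],o['wrist_torque'])
cs,s=snap('scene');cd,d=snap('side')
r=lambda x:cv2.resize(x,(400,400),interpolation=cv2.INTER_CUBIC)
cv2.imwrite('pics/w7.png',np.hstack([r(s[245:325,260:340]),r(d[240:320,330:410])])[:,:,::-1])
print(env.get_obs()['force'],env.get_obs()['tool_pos'])
```

```text
15.9 [ 0.5180486  -0.08044573  0.08591314] [-1.79985222e+02  4.76929607e-02  8.36794761e+01] [ 1.1594329   0.8735373  -0.31570808] [ 0.06297906 -0.43841986 -0.09212808]
[ 2.02231276  0.05718136 -0.3775296 ] [ 0.51801531 -0.08047694  0.08590353]
```

View pics/w7.png

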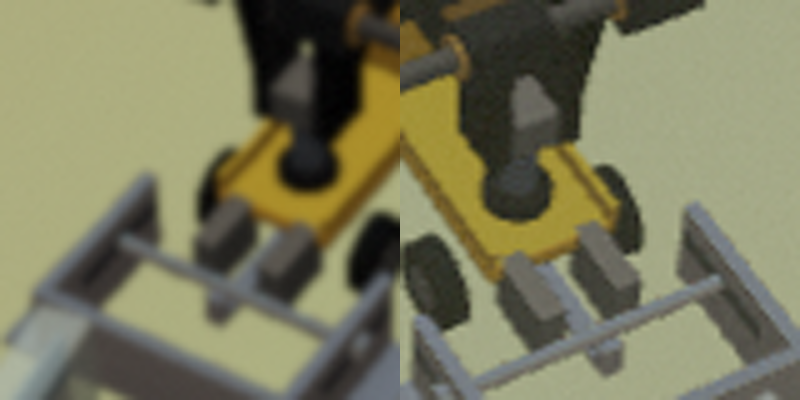

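>>> {"method": "send_rows", "body": {
  "plan": [
    [10,0,0,0,0,0,0],
    [10,0,0,0,0,0,0]
  ],
  "grip_force": 5
}}

```text
time_s: 16.2
tool_pos: [0.5179, -0.0805, 0.0859]
tool_rot: [-180.0, 0.0, 83.7]
force: [2.5, -0.5, -1.0]
grip_width: 0.016
```

>>> {"method": "send_rows", "body": {
  "plan": [
    [18,0,0,0,0,0,0],
    [22,0,0,0,0,0,0],
    [28,0,0,0,0,0,0],
    [36,0,0,0,0,0,0],
    [40,0,0,0,0,0,0],
    [40,0,0,-4,0,0,0],
    [40,0,0,-12,0,0,0],
    [40,0,0,-25,0,0,0],
    [40,0,0,-40,0,0,0],
    [40,0,0,-40,0,0,0],
    [40,0,0,-40,0,0,0],
    [40,0,0,0,0,0,0]
  ]
}}

```text
time_s: 17.4
tool_pos: [0.5217, -0.0806, 0.2541]
tool_rot: [179.3, -0.1, 83.7]
force: [0.2, 0.1, 0.7]
grip_width: 0.0404
```

>>> {"method": "send_rows", "body": {
  "plan": [
    [40,45,0,-10,0,0,0],
    [40,45,0,-10,0,0,0],
    [40,0,0,0,0,0,0],
    [40,0,0,0,0,0,0]
  ]
}}

```text
time_s: 17.8
tool_pos: [0.5282, 0.0108, 0.2675]
tool_rot: [180.0, 0.0, 83.9]
force: [-0.4, 0.1, 0.6]
grip_width: 0.0402
```

Run:
```python
from h import *
o=env.get_obs();print(o['time_s'],o['tool_pos'],o['force'],o['grip_width'])
cs,s=snap('scene');cd,d=snap('side');k,w=snap('wrist','w8f.png');np.save('w8.npy',k,allow_pickle=True)
r=lambda x:cv2.resize(x,(400,300),interpolation=cv2.INTER_CUBIC)
A=cv2.resize(w[100:400,220:420],(400,600),interpolation=cv2.INTER_CUBIC)
cv2.imwrite('pics/w8.png',np.hstack([A,np.vstack([r(s[220:340,240:400]),r(d[215:335,280:440])])])[:,:,::-1])
print('expected knob top px up/caught',proj(k,[.518,-.0805,.112]),proj(k,[.518,-.0805,.106]))
for q in ('knob','cup','photo','remote'):
  for c in ('scene','side'):
    print(q,c,[[round(float(v)) for v in x['rect']] for x in env.regions_of(c,q)[:1]])
```

```text
17.8 [0.52820932 0.0107852  0.26751147] [-0.36379536  0.09110346  0.58366746] 0.04016706369115168
expected knob top px up/caught [318.1961471  315.08233723] [318.19801863 312.34479054]
knob scene [[300, 253, 328, 308]]
knob side [[346, 255, 375, 318]]
cup scene [[147, 307, 225, 378]]
cup side [[273, 136, 310, 196]]
photo scene [[247, 308, 282, 377]]
photo side [[392, 320, 435, 387]]
remote scene [[150, 307, 229, 380]]
remote side [[307, 382, 388, 480]]
```

View pics/w8.png

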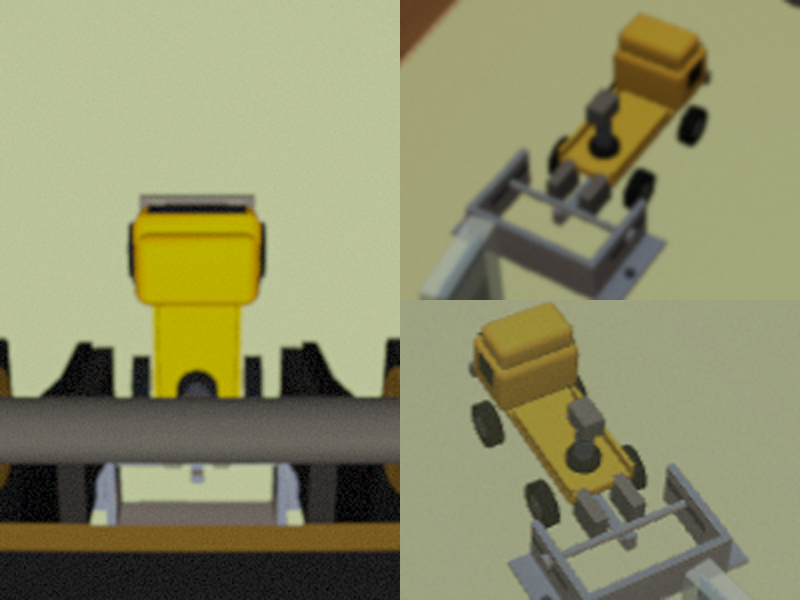

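Run:
```python
from h import *
print(tri([('scene',(320.8,258.5)),('side',(354,259))]))
print(env.sign_off())
```

```text
[ 0.51639979 -0.08440723  0.10989606]
the job is handed in; nothing more can be done
None
```

The truck is hitched to the bracket and the job is handed in, at about 18 s on the robot's clock (limit 58 s).

**What I did:**
- I gripped the knob and lined the truck up with the bracket.
- I pressed the plunger to its hard stop with about 14 N.
- I backed the truck in until the tail stopped against the bar.
- I eased the plunger up until the upward push dropped to zero, then opened the fingers and backed the arm clear.

**What the last checks showed:**
- **Catch:** lifting the plunger stopped 12.6 mm above the fully-down position, about 5.4 mm below the top. That fits the expected 6 mm for a caught bar. The last pictures show the toe behind the bar.
- **Position:** the truck stands on its wheels, square to the bracket and near the middle of the bar.
- **Bystanders:** the photo block and the remote show no movement in either fixed camera. The cup shows none in the side camera. In the scene camera the network marked the remote when asked for the cup, so I have no check of the cup from there.

**Less certain:**
- **Push on the bar:** it briefly read 5.6 N, with about 1 N of noise, against the 6 N limit. I backed it off straight away.
- **Knob height after release:** the pictures gave 0.110 m for the knob's top, against about 0.106 m expected. The same method read about 4 mm high before the job too, so I relied on the lift stopping.

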